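# Swing the bench magnifier over the six-well plate

## Task

Swing the arm of the bench magnifier round until its lens is centred over the six-well plate, the one with the fewest and largest stained wells, so that the wells can be counted. Let go and leave the arm there, and do not shift that plate on the bench.

Things in the scene. Friction and masses are not known exactly. Their poses are not given: they have to be found in the camera images.
- magnifier_grip (a point): Upright black grip peg on the magnifier's grey swing arm: round, 16 mm in diameter, from 152 to 205 mm above the bench, nothing beside it; the arm under it is 26 mm wide. This point: on the peg's axis, 185 mm above the bench and 155 mm from the hinge axis, on the line from hinge to lens. It travels a level circle round the hinge; about 2 to 3 N sideways moves it. Take it from above.
- magnifier_hinge (a point): Hinge of the arm: on the vertical axis of the steel post, 145 mm above the bench (hub top 160 mm); the post's round white foot, 144 mm across, is fixed. The arm swings level, 1.5 rad to either side of the stand's own front (within 0.2 rad of the robot's -x, seen from the post), and stays where it is left. It starts parked on the robot's right (-y).
- magnifier_lens (a point): Centre of the magnifier's round glass lens at the end of the arm, 230 mm from the hinge axis and 145 mm above the bench. The lens is 96 mm across, in a grey ring 116 mm across that spans 138 to 152 mm above the bench. It swings with the arm and clears everything that lies below it.
- six_well_plate: Loose whitish multiwell plate, 127 x 85 x 20 mm, about 90 g, six violet-stained wells of 34 mm in 3 x 2. Origin: centre of its underside; x along the long side, z up. It lies in one of three places under the circle the lens travels, its centre within 8 mm of that circle; the other two hold plates of the same outline with twelve (22 mm) and twenty-four (15 mm) wells of the same stain.

How it is judged (in metres and radians):
At the end, for the whole second after the job is handed in: The lens centre stands within 20 mm, seen from above, of the centre of the six-well plate, and stays there; the plate lies within 12 mm of where it started (horizontal distance between magnifier_lens and six_well_plate below 0.02 m and distance of six_well_plate from where it was at the start of the episode below 0.012 m); the robot touches nothing.
It fails at once if the six-well plate is shifted by more than 12 mm (distance of six_well_plate from where it was at the start of the episode above 0.012 m).
It also fails if it takes over 38 s, if anything falls off the work surface, if the arm or the gripper's body presses on something with over 40 N, if the wrist force passes 120 N, or if a joint passes its speed limit or range.

## Robot

A 6-joint arm with a two-finger parallel gripper is mounted at the origin on the work surface. World frame = base frame: x ahead of the robot, y to its left, z up, the work surface at z = 0. Lengths are in m, angles in degrees, forces in N, time in s.
With the tool pointing down it reaches from about 0.4 to 0.825 m from the base axis. Payload 7 kg.
Tool frame: the origin (TCP) lies midway between the tips of the shut fingers; the grasp point (between the pads) lies 19 mm behind it; z points along the fingers, y is the direction in which the jaws open and shut (so a half turn about z gives the same grasp; the last joint's range is limited). The gripper opens to 88 mm and grips with 3 to 60 N. Pads are 19 mm wide; open, the fingers measure 130 mm over their backs; the gripper's body (78 mm by 193 mm) begins 47 mm behind the grasp point.
Start: joints at [-51.847, 20.546, 0.682, 0, -70.136, -16.507], TCP at [0.249, -0.627, 0.189] pointing down, gripper open.
Joint ranges: [-176.03, 176.03], [-82.01, 121.73], [-58.28, 71.71], [-173.87, 95.51], [-174.79, -0.11], [-173.66, 173.66]. Speed limits (degrees/s): [136.94, 136.94, 172.46, 180, 180, 180].

## Interface

Orientations are given as [roll, pitch, yaw] about the fixed x, y, z axes, in that order (R = Rz(yaw) Ry(pitch) Rx(roll)).
In Python, from plant import sensors, cams, job gives the robot as it stands.
- The arm moves only by the tool move_arm, never from a script. Its argument "commands" is a list of rows, each a list of 7 numbers: the finger opening in cm, from 0 to 8.76, then the shift along the tool's x, y, z in cm, then the turn, a rotation vector about the tool's x, y, z in rad. In form: [[hand, x, y, z, wx, wy, wz], ...]. A call has exactly 8 rows; each row is the pose to reach, as a shift and turn from the pose commanded when the call began, along the tool's axes at that moment; what a row does not reach only later rows make up. A row lasts 1/8 s, in which the tool goes at most 62.5 mm and 10.7 degrees, less where a joint would pass 70% of its speed; a pose out of reach is approached as far as the arm can. A call with a gripper value outside its range is refused whole. The fingers move at their own pace and stop on an object; the grip force is fixed at half the most. Time passes only in rows, so rows that repeat a pose let the fingers close, or fill a call up. It gives the time, the measured TCP pose, the force and the opening at its end, in the units of the state.
- sensors.get_obs(): the state, without advancing time (a new reading comes with each control period).
- cams.snapshot(name): name is "scene" or "top"; returns a dict with "frame" (420x560x3 uint8, red, green, blue), "camera_matrix" (3x3 intrinsics, pixels), "dist_coeffs" ([k1, k2, p1, p2, k3] as OpenCV has them; the pictures are not rectified), "R" (3x3) and "t" (3): a world point X has camera coordinates R X + t. Camera axes: x right, y down, z forward; pixel columns grow to the right and rows downward; lengths in m; the calibration is good to about 2 mm. A picture is of the moment at which its call begins. There is no depth.
- job.close_job(): hands the job in, once; it reports no verdict.
The state is a dict: "clock": time; "joint_pos": joint angles; "qvel": joint speeds; "tau": joint torques, N m; "tool_pos": TCP position; "orientation": TCP orientation; "force": force on the tool from outside, world axes, zero at the start; "moment": the same for the moment, N m; "opening": finger opening in m.
Only numpy, scipy, OpenCV 4.12 (cv2) and the standard library are available. Lean on these libraries where they do the work, as an engineer would, in place of code of your own. Each camera call takes 0.05 s, during which the arm holds its last target.

## Working session

There is one attempt and no reset: what is moved stays moved. The work goes in short steps, Python scripts to look and compute and a tool call to move; the robot and the scene stay as the last step left them, time stands still between calls to the robot, and variables do not carry over. Pictures are saved under pics/ and viewed, and the job is handed in when it is done.

Besides the shell and the picture viewer there is one more tool, called as a command line: name --pt "numbers of a row" for each row, then --argument value for the rest. move_arm: Moves the arm, as the interface text tells. Its arguments: {"type":"object","properties":{"commands":{"type":"array"}},"required":["commands"]}

```bash
mkdir -p pics
python3 - <<'E'
from plant import sensors,cams
import cv2,numpy as np,pickle
d={n:cams.snapshot(n) for n in("scene","top")}
pickle.dump(d,open("snap0.pkl","wb"))
for n in d:
    cv2.imwrite(f"pics/{n}0.png",d[n]["frame"][:,:,::-1]); print(n,d[n]["camera_matrix"].round(1).tolist(),d[n]["dist_coeffs"],(-d[n]["R"].T@d[n]["t"]).round(3))
o=sensors.get_obs();print(o)
E
```

```text
scene [[477.0, 0.0, 286.5], [0.0, 477.0, 215.5], [0.0, 0.0, 1.0]] [-0.00921829  0.          0.          0.          0.        ] [ 0.98  -0.269  0.757]
top [[501.4, 0.0, 273.2], [0.0, 501.4, 203.1], [0.0, 0.0, 1.0]] [-0.14080916  0.          0.          0.          0.        ] [0.396 0.046 0.977]
{'clock': 0.1, 'joint_pos': array([-5.18480768e+01,  2.05875867e+01,  6.39115702e-01, -1.70866250e-02,
       -7.01348145e+01, -1.65055493e+01]), 'qvel': array([ 0.07929399, -0.19330583,  0.03750722,  0.07990991, -0.07602408,
        0.0288316 ]), 'tau': array([-2.69089411e-03, -5.84163451e+01,  2.93751258e+01,  7.01545089e+00,
        1.02048274e-02, -4.81422228e-05]), 'tool_pos': array([ 0.24876679, -0.62696609,  0.18811627]), 'orientation': array([ 1.79915583e+02, -8.26276082e-03, -1.58359438e+02]), 'force': array([-0.33876533, -0.02437769, -0.49386946]), 'moment': array([-0.02946258,  0.00034686,  0.01201975]), 'opening': 0.08786071541822263}
```

View pics/scene0.png

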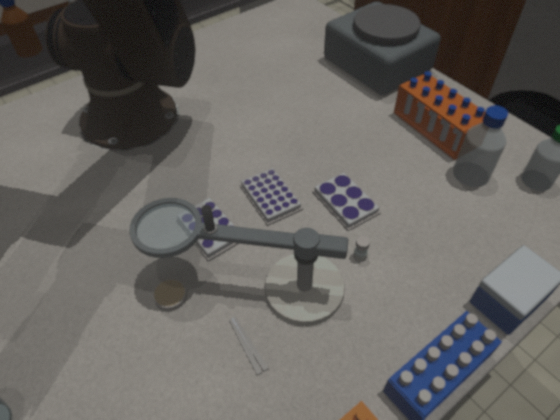

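View pics/top0.png

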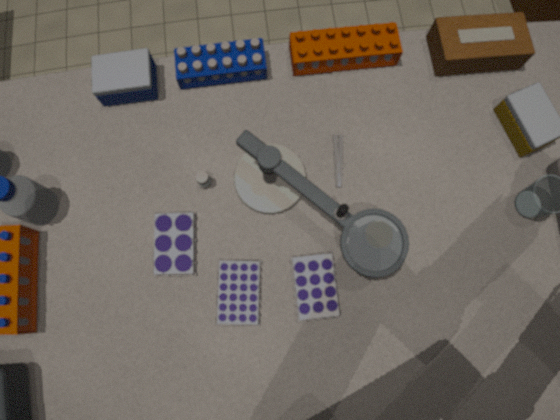

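The scene and top views agree. The six-well plate is at top (174,243) / scene (346,198), on the robot's left. The lens is at top (374,242), the peg at (342,211) and the hub at (269,157). Next I'll measure these.

```bash
cat > h.py <<'E'
import cv2,numpy as np
def ray(s,uv):
    p=cv2.undistortPoints(np.array([[uv]],float),s["camera_matrix"],s["dist_coeffs"])[0,0]
    return -s["R"].T@s["t"], s["R"].T@np.array([p[0],p[1],1])
def onz(s,uv,z):
    c,d=ray(s,uv); return c+d*(z-c[2])/d[2]
def tri(a,ua,b,ub):
    c1,d1=ray(a,ua);c2,d2=ray(b,ub)
    k=np.linalg.lstsq(np.c_[d1,-d2],c2-c1,rcond=None)[0]
    p,q=c1+k[0]*d1,c2+k[1]*d2
    return (p+q)/2,np.linalg.norm(p-q)
def proj(s,X):
    return cv2.projectPoints(np.array([X],float),cv2.Rodrigues(s["R"])[0],s["t"],s["camera_matrix"],s["dist_coeffs"])[0].ravel()
def violet(s):
    h=cv2.cvtColor(s["frame"],cv2.COLOR_RGB2HSV)
    m=cv2.inRange(h,(118,70,40),(160,255,255))
    n,l,st,c=cv2.connectedComponentsWithStats(m)
    return [(st[i,4],c[i]) for i in range(1,n) if st[i,4]>15]
E
python3 - <<'E'
import pickle,numpy as np,cv2
from h import *
d=pickle.load(open("snap0.pkl","rb"));T,S=d["top"],d["scene"]
for n,s,box in(("top",T,(140,200,200,285)),("scene",S,(310,165,385,230))):
    w=[c for a,c in violet(s) if box[0]<c[0]<box[2] and box[1]<c[1]<box[3] and a>60]
    P=np.array([onz(s,c,.018) for c in w]);print(n,len(w),P.round(3).tolist(),"mean",P.mean(0).round(4))
# white-ish foot, grey parts
g=T["frame"]
for uv in [(269,157),(374,242),(342,211),(270,178),(200,40)]:print(uv,g[uv[1],uv[0]])
print("hub",onz(T,(269,157),.16),"lens",onz(T,(374,242),.145),"peg",onz(T,(343,211),.205))
print("hub tri",tri(T,(269,157),S,(307,238)),"lens tri",tri(T,(374,242),S,(166,226)))
print("foot",onz(T,(269,178),.01),onz(S,(305,287),.01))
cv2.imwrite("pics/z1.png",cv2.resize(T["frame"][110:290,210:420,::-1],None,fx=3.5,fy=3.3,interpolation=2))
cv2.imwrite("pics/z2.png",cv2.resize(S["frame"][180:330,120:360,::-1],None,fx=3.3,fy=3.3,interpolation=2))
E
```

```text
top 6 [[0.58, 0.246, 0.018], [0.576, 0.207, 0.018], [0.54, 0.25, 0.018], [0.537, 0.21, 0.018], [0.502, 0.253, 0.018], [0.498, 0.214, 0.018]] mean [0.5387 0.2302 0.018 ]
scene 6 [[0.501, 0.255, 0.018], [0.498, 0.216, 0.018], [0.54, 0.251, 0.018], [0.537, 0.212, 0.018], [0.579, 0.248, 0.018], [0.575, 0.209, 0.018]] mean [0.5383 0.2319 0.018 ]
(269, 157) [88 91 92]
(374, 242) [95 96 89]
(342, 211) [42 40 32]
(270, 178) [56 52 48]
(200, 40) [119 112  95]
hub [0.64383952 0.02818861 0.16      ] lens [ 0.48015942 -0.12947183  0.145     ] peg [ 0.52858985 -0.07582097  0.205     ]
hub tri (array([0.64629394, 0.02942386, 0.15482533]), np.float64(0.003191050318754506)) lens tri (array([ 0.48019196, -0.12922262,  0.14540477]), np.float64(0.0003554405551585972))
foot [0.64600112 0.03009891 0.01      ] [0.64928868 0.02979101 0.01      ]
```

View pics/z1.png

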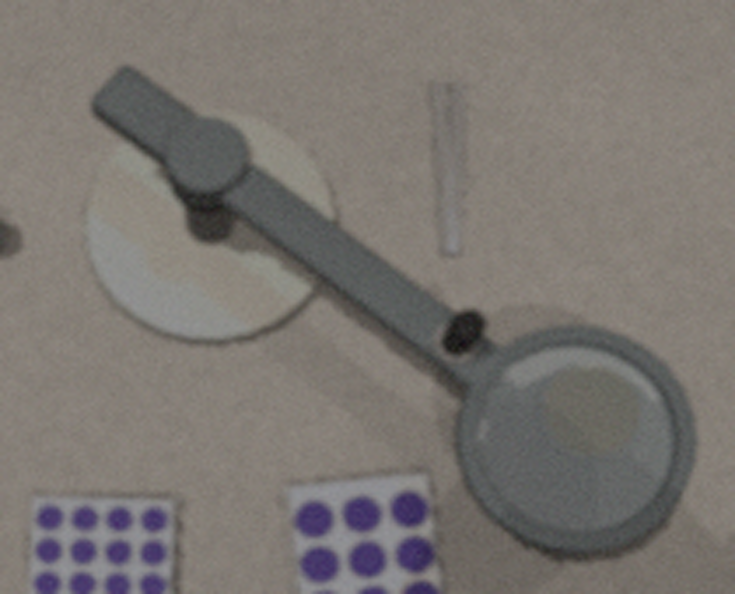

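View pics/z2.png

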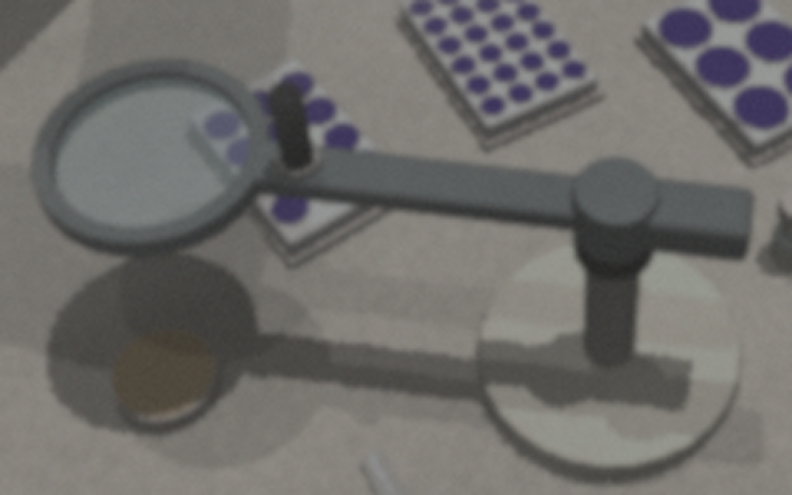

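```bash
cat > plan.py <<'E'
import numpy as np
def rows(p0,yaw0,wps,hand):
    """wps: list of (x,y,z,yaw deg); tool pointing down; prints rows relative to (p0,yaw0)"""
    a=np.radians(yaw0); X=np.array([np.cos(a),np.sin(a),0]);Y=np.array([np.sin(a),-np.cos(a),0]);Z=np.array([0,0,-1.])
    for w in wps:
        d=(np.array(w[:3])-p0)*100
        print([hand]+[round(float(v),2) for v in(d@X,d@Y,d@Z)]+[0,0,round(float(-np.radians(w[3]-yaw0)),3)])
E
python3 - <<'E'
import pickle,numpy as np
from h import *; from plan import rows
d=pickle.load(open("snap0.pkl","rb"));T,S=d["top"],d["scene"]
print(onz(S,(306.7,237.6),.16), onz(T,(268.9,157.3),.16))
H=np.array([.6455,.029]);L=np.array([.4802,-.1293]);P=np.array([.5385,.231])
for q in(L,P):
    v=q-H;r=np.hypot(*v);print(r,np.degrees(np.arctan2(v[1],v[0])),H+.155*v/r)
print(proj(T,[.533,-.078,.2]),proj(S,[.533,-.078,.2]))
p0=np.array([.249,-.627,.189]);e=np.array([.533,-.079,.27])
w=[(.249,-.627,.245,-158.35),(.249,-.627,.30,-158.35)]
for k in range(1,15):
    f=k/14;f=f if k<14 else 1
    q=np.array([.249,-.627,.30])*(1-f)+e*f;w.append((*q,-158.35+30.35*f))
rows(p0,-158.35,w[:8],8.7)
l=w[7];print(l);rows(np.array(l[:3]),l[3],w[8:],8.7)
E
```

```text
[0.64896282 0.0284391  0.16      ] [0.64333243 0.02841967 0.16      ]
0.22887328371830554 -136.23920864270886 [ 0.53355378 -0.07820561]
0.22858915109864686 117.91030168333 [0.57294625 0.16597063]
[343.53844047 208.70469834] [205.34488042 208.94740861]
[8.7, 0.0, 0.0, -5.6, 0, 0, -0.0]
[8.7, 0.0, 0.0, -11.1, 0, 0, -0.0]
[8.7, -3.33, 2.89, -10.89, 0, 0, -0.038]
[8.7, -6.66, 5.78, -10.67, 0, 0, -0.076]
[8.7, -9.99, 8.67, -10.46, 0, 0, -0.114]
[8.7, -13.32, 11.56, -10.24, 0, 0, -0.151]
[8.7, -16.65, 14.45, -10.03, 0, 0, -0.189]
[8.7, -19.98, 17.34, -9.81, 0, 0, -0.227]
(np.float64(0.37071428571428566), np.float64(-0.3921428571428571), np.float64(0.28714285714285714), -145.34285714285713)
[8.7, -3.89, 2.07, 0.21, 0, 0, -0.038]
[8.7, -7.79, 4.13, 0.43, 0, 0, -0.076]
[8.7, -11.68, 6.2, 0.64, 0, 0, -0.114]
[8.7, -15.58, 8.26, 0.86, 0, 0, -0.151]
[8.7, -19.47, 10.33, 1.07, 0, 0, -0.189]
[8.7, -23.37, 12.4, 1.29, 0, 0, -0.227]
[8.7, -27.26, 14.46, 1.5, 0, 0, -0.265]
[8.7, -31.16, 16.53, 1.71, 0, 0, -0.303]
```

move_arm --pt "8.7 0 0 -5.6 0 0 0" --pt "8.7 0 0 -11.1 0 0 0" --pt "8.7 -3.33 2.89 -10.89 0 0 -0.038" --pt "8.7 -6.66 5.78 -10.67 0 0 -0.076" --pt "8.7 -9.99 8.67 -10.46 0 0 -0.114" --pt "8.7 -13.32 11.56 -10.24 0 0 -0.151" --pt "8.7 -16.65 14.45 -10.03 0 0 -0.189" --pt "8.7 -19.98 17.34 -9.81 0 0 -0.227"

```text
clock: 1.1
tool_pos: [0.371, -0.3911, 0.2867]
orientation: [180.0, -0.0, -145.3]
force: [0.7, 0.4, -0.1]
opening: 0.0874
```

move_arm --pt "8.7 -3.89 2.07 0.21 0 0 -0.038" --pt "8.7 -7.79 4.13 0.43 0 0 -0.076" --pt "8.7 -11.68 6.2 0.64 0 0 -0.114" --pt "8.7 -15.58 8.26 0.86 0 0 -0.151" --pt "8.7 -19.47 10.33 1.07 0 0 -0.189" --pt "8.7 -23.37 12.4 1.29 0 0 -0.227" --pt "8.7 -27.26 14.46 1.5 0 0 -0.265" --pt "8.7 -31.16 16.53 1.71 0 0 -0.303"

```text
clock: 2.1
tool_pos: [0.5333, -0.0779, 0.2697]
orientation: [180.0, -0.0, -127.9]
force: [0.4, -0.4, 0.4]
opening: 0.0872
```

move_arm --pt "8.7 0 0 3.0 0 0 0" --pt "8.7 0 0 6.0 0 0 0" --pt "8.7 0 0 8.5 0 0 0" --pt "8.7 0 0 10.2 0 0 0" --pt "4.0 0 0 10.2 0 0 0" --pt "2.0 0 0 10.2 0 0 0" --pt "2.0 0 0 10.2 0 0 0" --pt "2.0 0 0 10.2 0 0 0"

```text
clock: 3.1
tool_pos: [0.5334, -0.0793, 0.1686]
orientation: [-180.0, 0.0, -128.0]
force: [0.7, 0.2, -0.8]
opening: 0.0526
```

Run:
```python
from plant import cams
import cv2
a=cams.snapshot("top");b=cams.snapshot("scene")
cv2.imwrite("pics/t1.png",a["frame"][:,:,::-1]);cv2.imwrite("pics/s1.png",cv2.resize(b["frame"][100:330,50:370,::-1],None,fx=2.4,fy=2.4))
```

```text
(no output)
```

View pics/s1.png

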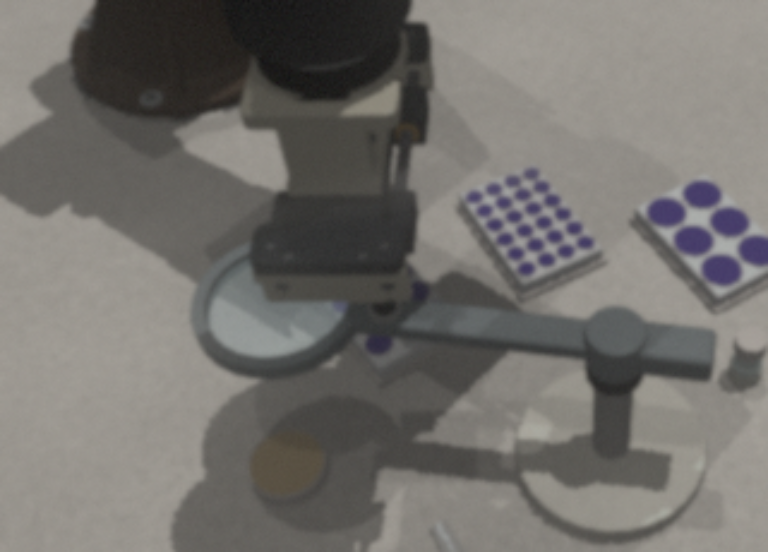

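The peg (image ~(385,305)) stands between the fingers, which are still closing. I'll finish closing to a loose cage and then sweep along the arc.

Run:
```python
import numpy as np; from plan import rows
H=np.array([.6455,.029]); N=32
w=[(.533,-.079,.168,-128.)]*5
for k in range(1,N-4):
    s=k/(N-5); f=s+ -np.sin(2*np.pi*s)/(2*np.pi)*.6
    ph=np.radians(223.76-105.86*f); q=H+.155*np.array([np.cos(ph),np.sin(ph)])
    w.append((*q,.168,-128-105*f))
c=(np.array([.533,-.079,.168]),-128.)
for i in range(0,N,8):
    b=w[i:i+8];rows(c[0],c[1],b,2.0);print(b[-1]);c=(np.array(b[-1][:3]),b[-1][3])
```

```text
[2.0, 0.0, 0.0, 0.0, 0, 0, -0.0]
[2.0, 0.0, 0.0, 0.0, 0, 0, -0.0]
[2.0, 0.0, 0.0, 0.0, 0, 0, -0.0]
[2.0, 0.0, 0.0, 0.0, 0, 0, -0.0]
[2.0, 0.0, 0.0, 0.0, 0, 0, -0.0]
[2.0, -0.16, 0.43, 0.0, 0, 0, 0.028]
[2.0, -0.25, 0.89, 0.0, 0, 0, 0.057]
[2.0, -0.37, 1.4, 0.0, 0, 0, 0.091]
(np.float64(0.5241884003196685), np.float64(-0.06748054613754534), 0.168, np.float64(-133.22158866395696))
[2.0, -0.1, 0.62, 0.0, 0, 0, 0.04]
[2.0, -0.26, 1.34, 0.0, 0, 0, 0.088]
[2.0, -0.48, 2.19, 0.0, 0, 0, 0.144]
[2.0, -0.81, 3.16, 0.0, 0, 0, 0.209]
[2.0, -1.26, 4.24, 0.0, 0, 0, 0.284]
[2.0, -1.85, 5.41, 0.0, 0, 0, 0.368]
[2.0, -2.62, 6.63, 0.0, 0, 0, 0.46]
[2.0, -3.57, 7.85, 0.0, 0, 0, 0.559]
(np.float64(0.4914027408234398), np.float64(0.012295667799278948), 0.168, np.float64(-165.26798235937707))
[2.0, -0.33, 1.59, 0.0, 0, 0, 0.104]
[2.0, -0.84, 3.19, 0.0, 0, 0, 0.212]
[2.0, -1.52, 4.74, 0.0, 0, 0, 0.32]
[2.0, -2.36, 6.19, 0.0, 0, 0, 0.428]
[2.0, -3.33, 7.51, 0.0, 0, 0, 0.532]
[2.0, -4.36, 8.65, 0.0, 0, 0, 0.631]
[2.0, -5.43, 9.62, 0.0, 0, 0, 0.723]
[2.0, -6.47, 10.42, 0.0, 0, 0, 0.807]
(np.float64(0.5274936196800739), np.float64(0.12949623974949998), 0.168, np.float64(-211.49442116674675))
[2.0, -0.23, 1.15, 0.0, 0, 0, 0.075]
[2.0, -0.49, 2.14, 0.0, 0, 0, 0.14]
[2.0, -0.77, 2.97, 0.0, 0, 0, 0.197]
[2.0, -1.05, 3.66, 0.0, 0, 0, 0.244]
[2.0, -1.3, 4.23, 0.0, 0, 0, 0.284]
[2.0, -1.54, 4.7, 0.0, 0, 0, 0.318]
[2.0, -1.76, 5.11, 0.0, 0, 0, 0.348]
[2.0, -1.97, 5.49, 0.0, 0, 0, 0.375]
(np.float64(0.5729708787896111), np.float64(0.16598367266374747), 0.168, np.float64(-233.0))
```

move_arm --pt "2.0 0 0 0 0 0 0" --pt "2.0 0 0 0 0 0 0" --pt "2.0 0 0 0 0 0 0" --pt "2.0 0 0 0 0 0 0" --pt "2.0 0 0 0 0 0 0" --pt "2.0 -0.16 0.43 0 0 0 0.028" --pt "2.0 -0.25 0.89 0 0 0 0.057" --pt "2.0 -0.37 1.4 0 0 0 0.091"

```text
clock: 4.2
tool_pos: [0.524, -0.0675, 0.168]
orientation: [180.0, -0.0, -133.3]
force: [0.3, -0.6, -0.2]
opening: 0.0199
```

move_arm --pt "2.0 -0.1 0.62 0 0 0 0.04" --pt "2.0 -0.26 1.34 0 0 0 0.088" --pt "2.0 -0.48 2.19 0 0 0 0.144" --pt "2.0 -0.81 3.16 0 0 0 0.209" --pt "2.0 -1.26 4.24 0 0 0 0.284" --pt "2.0 -1.85 5.41 0 0 0 0.368" --pt "2.0 -2.62 6.63 0 0 0 0.46" --pt "2.0 -3.57 7.85 0 0 0 0.559"

```text
clock: 5.2
tool_pos: [0.4911, 0.0125, 0.1681]
orientation: [180.0, 0.0, -165.5]
force: [0.7, 0.3, -0.1]
opening: 0.0198
```

Run:
```python
from plant import cams
import cv2
b=cams.snapshot("scene")
cv2.imwrite("pics/s2.png",cv2.resize(b["frame"][100:330,50:370,::-1],None,fx=2.4,fy=2.4))
```

```text
(no output)
```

View pics/s2.png

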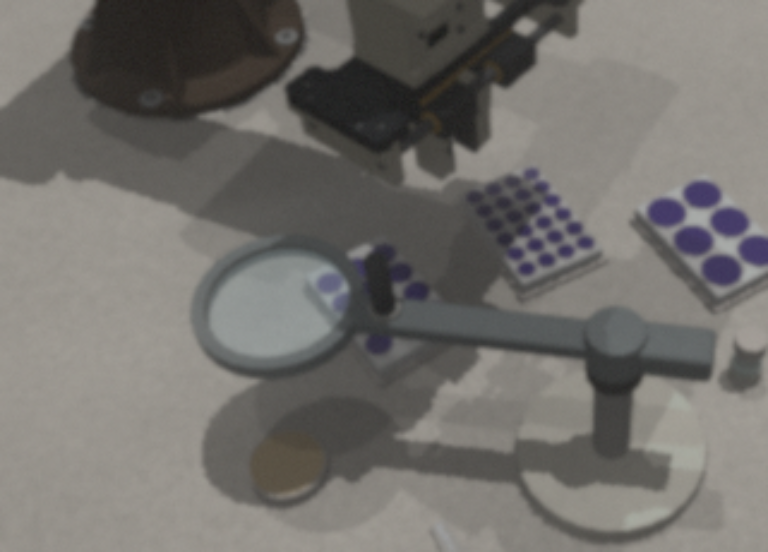

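Run:
```python
import pickle,numpy as np,cv2
from h import *
from plant import cams,sensors
S=cams.snapshot("scene");T=cams.snapshot("top")
pickle.dump((S,T),open("snap2.pkl","wb"))
o=sensors.get_obs();print(o["tool_pos"],o["joint_pos"].round(1))
for p in[o["tool_pos"],o["tool_pos"]+[0,0,.066],[.5335,-.0782,.205],[.5335,-.0782,.152]]:print(p,proj(S,p),proj(T,p))
A=S["frame"][:,:,::-1].copy();q=proj(S,o["tool_pos"]);cv2.drawMarker(A,(int(q[0]),int(q[1])),(0,0,255),0,8)
cv2.imwrite("pics/s3.png",cv2.resize(A[60:260,90:330],None,fx=3,fy=3))
cv2.imwrite("pics/t3.png",T["frame"][:,:,::-1])
```

```text
[0.4913455  0.01249037 0.16811348] [ 24.4   4.  -23.7   0.  -62.3 -99.6]
[0.4913455  0.01249037 0.16811348] [240.19643124 180.95673263] [289.61215357 244.09654818]
[0.4913455  0.01249037 0.23411348] [236.91413526 152.3728534 ] [290.76202246 238.74726324]
[0.5335, -0.0782, 0.205] [204.96177976 207.0901345 ] [344.03352092 207.77434608]
[0.5335, -0.0782, 0.152] [209.46378151 228.43010255] [339.85949214 213.85294441]
```

View pics/s3.png

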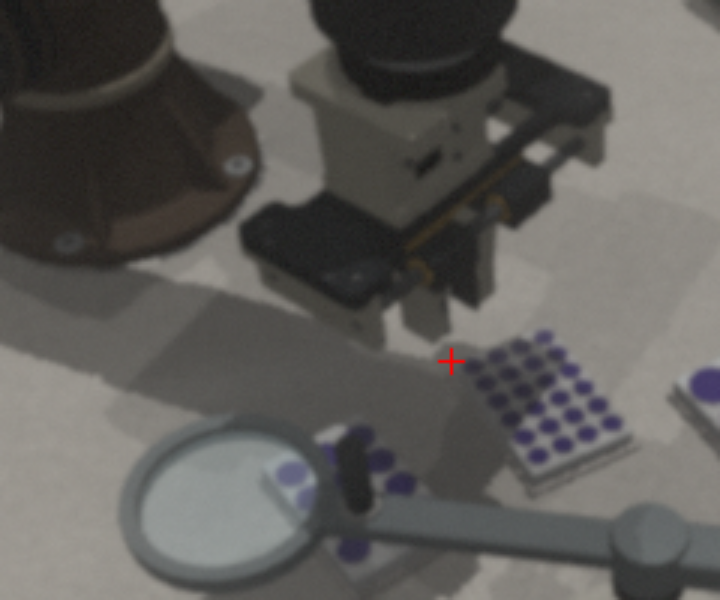

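View pics/t3.png

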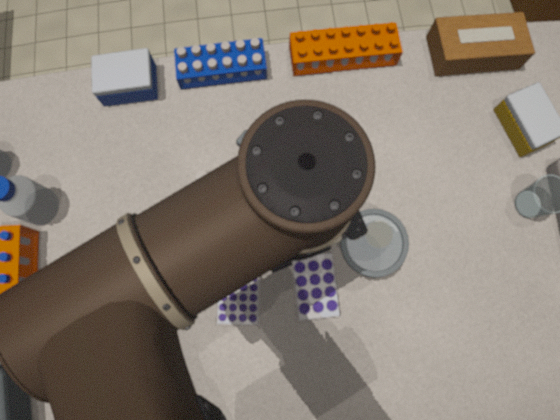

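Run:
```python
import pickle,cv2,numpy as np
from h import *
S,T=pickle.load(open("snap2.pkl","rb"))
A=cv2.convertScaleAbs(S["frame"][:,:,::-1],alpha=1.7)
A=cv2.resize(A[100:220,160:300],None,fx=5,fy=5,interpolation=2)
tp=np.array([.4913,.0125,.168]);y=np.array([np.sin(np.radians(-165.3)),-np.cos(np.radians(-165.3)),0])
for z in(0,.019,.066):
  for k in(-.0965,-.0325,-.01,.01,.0325,.0965):
    q=(proj(S,tp+[0,0,z]+k*y)-[160,100])*5;cv2.circle(A,(int(q[0]),int(q[1])),3,(0,0,255) if z==0 else (0,255,0),-1)
cv2.imwrite("pics/s4.png",A)
```

```text
(no output)
```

View pics/s4.png

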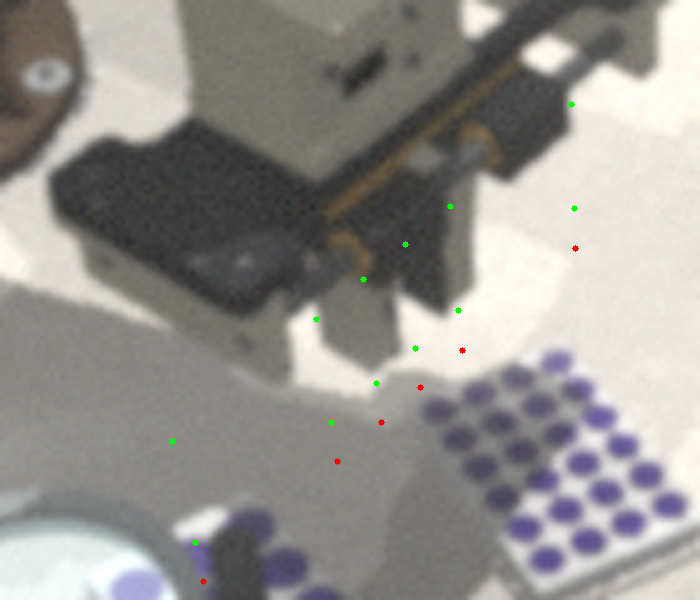

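Run:
```python
import pickle,cv2,numpy as np
from h import *
S,T=pickle.load(open("snap2.pkl","rb"))
tp=np.array([.4913,.0125,.168]);a=np.radians(-165.3);y=np.array([np.sin(a),-np.cos(a),0]);x=np.array([np.cos(a),np.sin(a),0])
def draw(s,o,f):
  A=cv2.convertScaleAbs(s["frame"][:,:,::-1],alpha=1.7)
  A=cv2.resize(A[o[1]:o[1]+120,o[0]:o[0]+160],None,fx=f,fy=f,interpolation=2)
  for off,c in(([0,0,0],(0,0,255)),([0,0,.036],(0,255,0)),([-.04,0,0],(255,100,0))):
    P=[tp+off+[0,0,.066]+i*.039*x+j*.0965*y for i,j in((1,1),(1,-1),(-1,-1),(-1,1))]
    q=np.array([(proj(s,p)-o)*f for p in P]).astype(int);cv2.polylines(A,[q],True,c,1)
    q=(proj(s,tp+off)-o)*f;cv2.circle(A,(int(q[0]),int(q[1])),4,c,-1)
  return A
cv2.imwrite("pics/ov_s.png",draw(S,(150,90),4));cv2.imwrite("pics/ov_t.png",draw(T,(220,170),4))
```

```text
(no output)
```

View pics/ov_s.png

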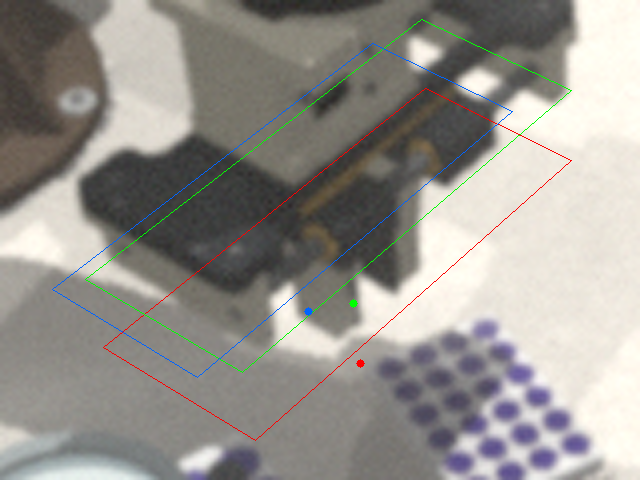

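View pics/ov_t.png

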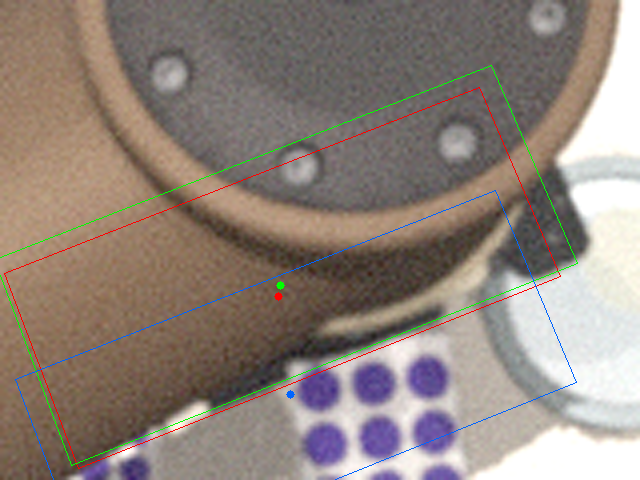

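Run:
```python
import pickle,cv2,numpy as np
from h import *
S,T=pickle.load(open("snap2.pkl","rb"))
tp=np.array([.4913,.0125,.168]);a=np.radians(-165.3);y=np.array([np.sin(a),-np.cos(a),0]);x=np.array([np.cos(a),np.sin(a),0])
o=np.array((200,120));f=8
A=cv2.convertScaleAbs(S["frame"][:,:,::-1],alpha=1.7)
A=cv2.resize(A[o[1]:o[1]+72,o[0]:o[0]+80],None,fx=f,fy=f,interpolation=2)
for dz,c in((.02,(0,0,255)),(.03,(0,200,0)),(.04,(255,0,0))):
  for s in(-1,1):
    P=[tp+[0,0,dz]+i*.0095*x+s*j*y for i,j in((1,.01),(1,.031),(-1,.031),(-1,.01))]
    q=np.array([(proj(S,p)-o+.5)*f for p in P]).astype(int);cv2.polylines(A,[q],True,c,1)
cv2.imwrite("pics/tips.png",A)
```

```text
(no output)
```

View pics/tips.png

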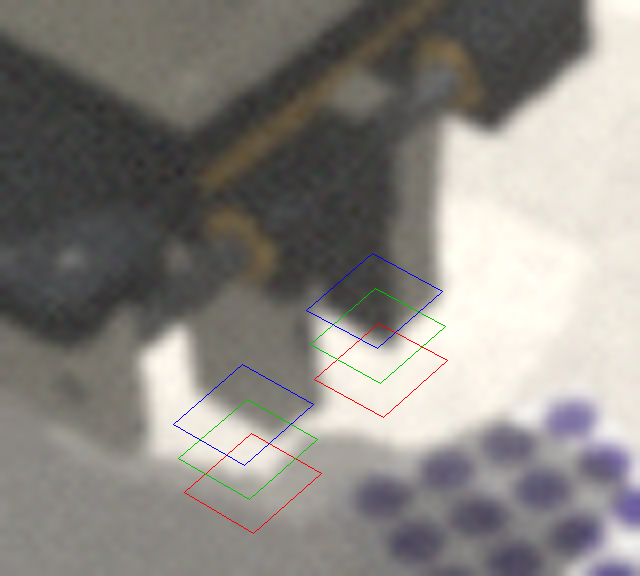

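The picture shows the peg unmoved. The fingers are really about 40 mm higher than the reported TCP height: in both views the gripper outline fits only with that shift. So they swept just over the 205 mm peg top, and I'll correct for it. This run would also have brought joint 6 too close to its limit, so I'll regrasp with the tool turned half round.

Run:
```python
import numpy as np; from plan import rows
a=np.array([.4914,.0123,.168,-165.27]);b=np.array([.4914,.0123,.24,-165.27]);e=np.array([.5335,-.0785,.24,44.])
w=[tuple(a+(b-a)*.5),tuple(b)]+[tuple(b+(e-b)*k/22) for k in range(1,23)]
c=a
for i in range(0,24,8):
    B=w[i:i+8];rows(c[:3],c[3],B,8.7);c=np.array(B[-1]);print(c.round(4))
```

```text
[8.7, 0.0, 0.0, -3.6, 0, 0, -0.0]
[8.7, 0.0, 0.0, -7.2, 0, 0, -0.0]
[8.7, -0.08, -0.45, -7.2, 0, 0, -0.166]
[8.7, -0.16, -0.9, -7.2, 0, 0, -0.332]
[8.7, -0.24, -1.34, -7.2, 0, 0, -0.498]
[8.7, -0.32, -1.79, -7.2, 0, 0, -0.664]
[8.7, -0.4, -2.24, -7.2, 0, 0, -0.83]
[8.7, -0.48, -2.69, -7.2, 0, 0, -0.996]
[ 5.029000e-01 -1.250000e-02  2.400000e-01 -1.081964e+02]
[8.7, 0.33, -0.31, 0.0, 0, 0, -0.166]
[8.7, 0.66, -0.62, 0.0, 0, 0, -0.332]
[8.7, 1.0, -0.93, 0.0, 0, 0, -0.498]
[8.7, 1.33, -1.24, 0.0, 0, 0, -0.664]
[8.7, 1.66, -1.55, 0.0, 0, 0, -0.83]
[8.7, 1.99, -1.86, 0.0, 0, 0, -0.996]
[8.7, 2.33, -2.17, 0.0, 0, 0, -1.162]
[8.7, 2.66, -2.49, 0.0, 0, 0, -1.328]
[  0.5182  -0.0455   0.24   -32.0982]
[8.7, 0.38, 0.25, 0.0, 0, 0, -0.166]
[8.7, 0.76, 0.5, 0.0, 0, 0, -0.332]
[8.7, 1.14, 0.74, 0.0, 0, 0, -0.498]
[8.7, 1.53, 0.99, 0.0, 0, 0, -0.664]
[8.7, 1.91, 1.24, 0.0, 0, 0, -0.83]
[8.7, 2.29, 1.49, 0.0, 0, 0, -0.996]
[8.7, 2.67, 1.74, 0.0, 0, 0, -1.162]
[8.7, 3.05, 1.98, 0.0, 0, 0, -1.328]
[ 0.5335 -0.0785  0.24   44.    ]
```

move_arm --pt "8.7 0 0 -3.6 0 0 0" --pt "8.7 0 0 -7.2 0 0 0" --pt "8.7 -0.08 -0.45 -7.2 0 0 -0.166" --pt "8.7 -0.16 -0.9 -7.2 0 0 -0.332" --pt "8.7 -0.24 -1.34 -7.2 0 0 -0.498" --pt "8.7 -0.32 -1.79 -7.2 0 0 -0.664" --pt "8.7 -0.4 -2.24 -7.2 0 0 -0.83" --pt "8.7 -0.48 -2.69 -7.2 0 0 -0.996"

```text
clock: 6.35
tool_pos: [0.503, -0.0134, 0.2399]
orientation: [180.0, -0.0, -107.8]
force: [0.6, -0.8, -0.6]
opening: 0.0861
```

move_arm --pt "8.7 0.33 -0.31 0 0 0 -0.166" --pt "8.7 0.66 -0.62 0 0 0 -0.332" --pt "8.7 1.0 -0.93 0 0 0 -0.498" --pt "8.7 1.33 -1.24 0 0 0 -0.664" --pt "8.7 1.66 -1.55 0 0 0 -0.83" --pt "8.7 1.99 -1.86 0 0 0 -0.996" --pt "8.7 2.33 -2.17 0 0 0 -1.162" --pt "8.7 2.66 -2.49 0 0 0 -1.328"

```text
clock: 7.35
tool_pos: [0.5183, -0.0465, 0.2399]
orientation: [180.0, 0.0, -31.7]
force: [0.5, 0.1, 0.3]
opening: 0.0871
```

move_arm --pt "8.7 0.38 0.25 0 0 0 -0.166" --pt "8.7 0.76 0.5 0 0 0 -0.332" --pt "8.7 1.14 0.74 0 0 0 -0.498" --pt "8.7 1.53 0.99 0 0 0 -0.664" --pt "8.7 1.91 1.24 0 0 0 -0.83" --pt "8.7 2.29 1.49 0 0 0 -0.996" --pt "8.7 2.67 1.74 0 0 0 -1.162" --pt "8.7 3.05 1.98 0 0 0 -1.328"

```text
clock: 8.35
tool_pos: [0.5336, -0.0795, 0.2399]
orientation: [-180.0, 0.0, 44.4]
force: [-0.9, 0.3, 0.1]
opening: 0.087
```

Run:
```python
from plant import cams,sensors
import cv2,numpy as np,pickle
from h import *
S=cams.snapshot("scene");o=sensors.get_obs();print(o["tool_pos"],o["orientation"],o["joint_pos"].round(1))
A=cv2.convertScaleAbs(S["frame"][:,:,::-1],alpha=1.6)
f=4;off=np.array((130,100));A=cv2.resize(A[100:240,130:310],None,fx=f,fy=f)
for dz,c in((0,(0,0,255)),(.04,(0,255,0))):
    q=(proj(S,o["tool_pos"]+[0,0,dz])-off)*f;cv2.circle(A,(int(q[0]),int(q[1])),4,c,-1)
cv2.imwrite("pics/s5.png",A)
```

```text
[ 0.53370874 -0.07974461  0.23984857] [-1.79996037e+02  2.33051467e-02  4.48487303e+01] [ 12.3   6.  -11.8   0.  -72.2 122.5]
```

View pics/s5.png

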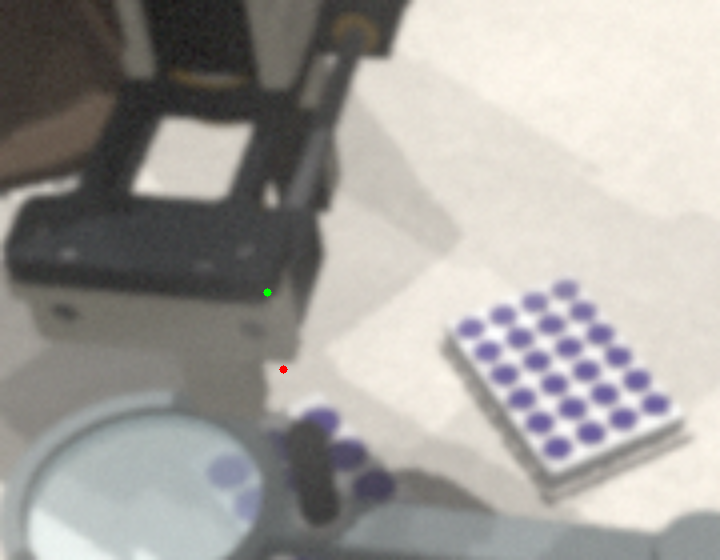

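```bash
cat > ov.py <<'E'
import cv2,numpy as np
from h import *
def ov(s,tp,yaw,o,wh,f,offs,op,name):
  a=np.radians(yaw);y=np.array([np.sin(a),-np.cos(a),0]);x=np.array([np.cos(a),np.sin(a),0]);o=np.array(o)
  A=cv2.convertScaleAbs(s["frame"][:,:,::-1],alpha=1.6)
  A=cv2.resize(A[o[1]:o[1]+wh[1],o[0]:o[0]+wh[0]],None,fx=f,fy=f,interpolation=2)
  for off,c in offs:
    def poly(P):cv2.polylines(A,[np.array([(proj(s,p)-o+.5)*f for p in P]).astype(int)],True,c,1)
    b=tp+np.array(off)
    poly([b+[0,0,.066]+i*.039*x+j*.0965*y for i,j in((1,1),(1,-1),(-1,-1),(-1,1))])
    for g in(-1,1):poly([b+i*.0095*x+g*j*y for i,j in((1,op/2),(1,op/2+.021),(-1,op/2+.021),(-1,op/2))])
  cv2.imwrite(name,A)
E
python3 - <<'E'
from plant import cams,sensors
import pickle
from ov import *
S=cams.snapshot("scene");T=cams.snapshot("top");o=sensors.get_obs()
pickle.dump((S,T,o),open("snap5.pkl","wb"))
offs=[([0,0,0],(0,0,255)),([0,0,.04],(0,255,0))]
ov(S,o["tool_pos"],o["orientation"][2],(120,60),(180,150),4,offs,o["opening"],"pics/s6.png")
ov(T,o["tool_pos"],o["orientation"][2],(250,90),(180,150),4,offs,o["opening"],"pics/t6.png")
E
```

```text
(no output)
```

View pics/s6.png

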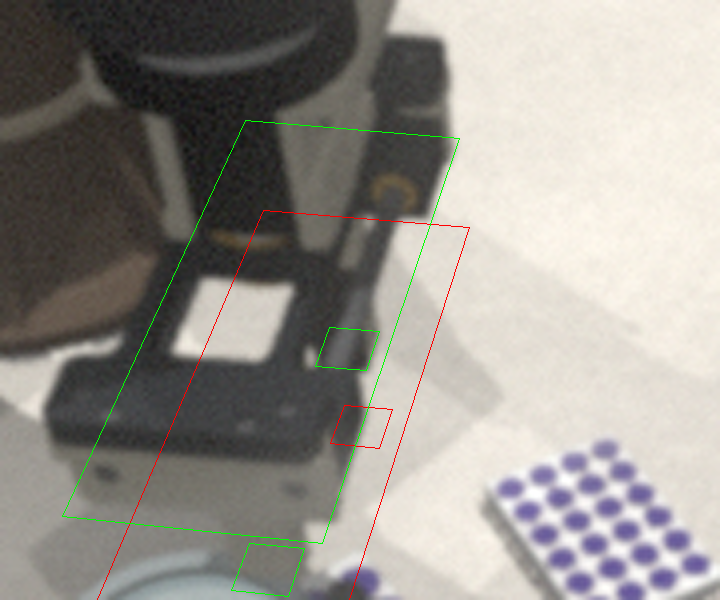

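View pics/t6.png

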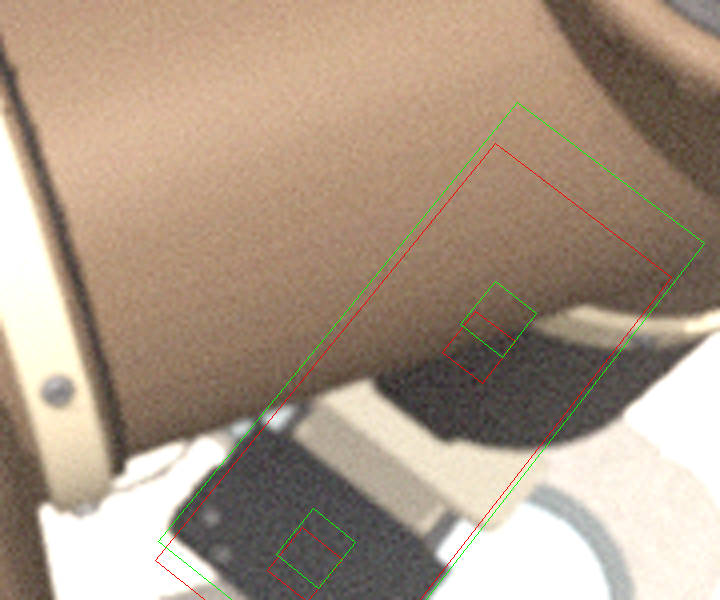

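The overlay with the 40 mm shift fits the body's end face and fingertip again, and laterally it is right. Now descending to reported z 0.130 (really about 0.170).

move_arm --pt "8.7 0 0 3.0 0 0 0" --pt "8.7 0 0 6.0 0 0 0" --pt "8.7 0 0 8.5 0 0 0" --pt "8.7 0 0 10.0 0 0 0" --pt "8.7 0 0 11.0 0 0 0" --pt "2.0 0 0 11.0 0 0 0" --pt "2.0 0 0 11.0 0 0 0" --pt "2.0 0 0 11.0 0 0 0"

```text
clock: 9.5
tool_pos: [0.5342, -0.0788, 0.1307]
orientation: [180.0, -0.1, 44.0]
force: [0.6, 0.3, 0.0]
opening: 0.0626
```

move_arm --pt "1.9 0 0 0 0 0 0" --pt "1.9 0 0 0 0 0 0" --pt "1.9 0 0 0 0 0 0" --pt "1.9 0 0 0 0 0 0" --pt "1.9 0 0 0 0 0 0" --pt "1.9 0 0 0 0 0 0" --pt "1.9 0 0 0 0 0 0" --pt "1.9 0 0 0 0 0 0"

```text
clock: 10.5
tool_pos: [0.5337, -0.0789, 0.1299]
orientation: [-180.0, 0.0, 44.0]
force: [0.8, -0.1, 0.1]
opening: 0.0193
```

Run:
```python
from plant import cams,sensors
import pickle
from ov import *
S=cams.snapshot("scene");o=sensors.get_obs()
offs=[([0,0,.04],(0,255,0))]
ov(S,o["tool_pos"],o["orientation"][2],(110,110),(180,150),4,offs,o["opening"],"pics/s7.png")
```

```text
(no output)
```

View pics/s7.png

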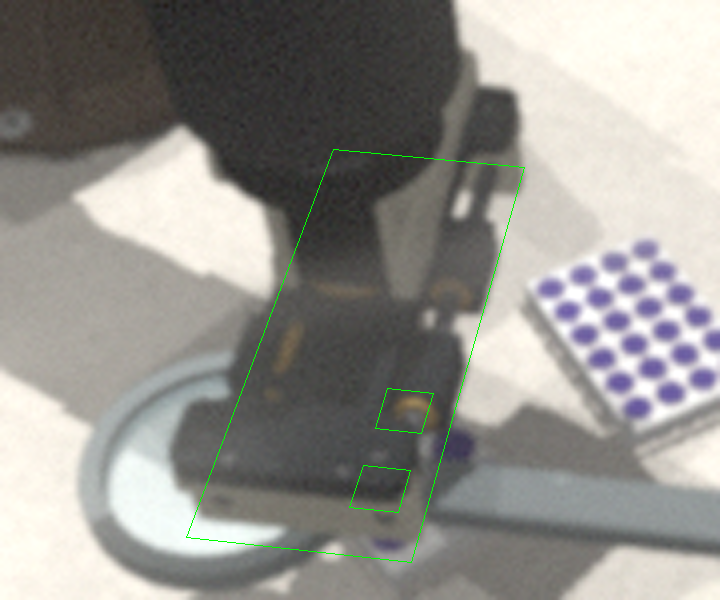

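Run:
```python
import numpy as np; from plan import rows
H=np.array([.6455,.029]); N=32
w=[]
for k in range(1,N+1):
    s=k/N; f=s+ -np.sin(2*np.pi*s)/(2*np.pi)*.6
    ph=np.radians(223.76-105.86*f); q=H+.155*np.array([np.cos(ph),np.sin(ph)])
    w.append((*q,.13,44-106*f))
c=(np.array([.5335,-.0785,.13]),44.)
for i in range(0,N,8):
    b=w[i:i+8];rows(c[0],c[1],b,1.9);print(np.round(b[-1],4));c=(np.array(b[-1][:3]),b[-1][3])
```

```text
[1.9, 0.03, -0.38, 0.0, 0, 0, 0.023]
[1.9, 0.05, -0.76, 0.0, 0, 0, 0.048]
[1.9, 0.07, -1.18, 0.0, 0, 0, 0.075]
[1.9, 0.12, -1.66, 0.0, 0, 0, 0.106]
[1.9, 0.19, -2.21, 0.0, 0, 0, 0.142]
[1.9, 0.3, -2.84, 0.0, 0, 0, 0.184]
[1.9, 0.45, -3.57, 0.0, 0, 0, 0.231]
[1.9, 0.67, -4.38, 0.0, 0, 0, 0.286]
[ 0.5079 -0.0423  0.13   27.6223]
[1.9, 0.03, -0.95, 0.0, 0, 0, 0.061]
[1.9, 0.14, -1.99, 0.0, 0, 0, 0.129]
[1.9, 0.33, -3.12, 0.0, 0, 0, 0.203]
[1.9, 0.63, -4.32, 0.0, 0, 0, 0.283]
[1.9, 1.05, -5.56, 0.0, 0, 0, 0.368]
[1.9, 1.61, -6.81, 0.0, 0, 0, 0.456]
[1.9, 2.29, -8.04, 0.0, 0, 0, 0.547]
[1.9, 3.09, -9.22, 0.0, 0, 0, 0.639]
[ 0.4925  0.0537  0.13   -9.    ]
[1.9, 0.07, -1.43, 0.0, 0, 0, 0.092]
[1.9, 0.27, -2.82, 0.0, 0, 0, 0.183]
[1.9, 0.58, -4.15, 0.0, 0, 0, 0.272]
[1.9, 0.99, -5.4, 0.0, 0, 0, 0.356]
[1.9, 1.47, -6.53, 0.0, 0, 0, 0.436]
[1.9, 1.99, -7.55, 0.0, 0, 0, 0.51]
[1.9, 2.54, -8.45, 0.0, 0, 0, 0.578]
[1.9, 3.08, -9.23, 0.0, 0, 0, 0.639]
[  0.5373   0.14     0.13   -45.6223]
[1.9, 0.02, -0.84, 0.0, 0, 0, 0.054]
[1.9, 0.08, -1.58, 0.0, 0, 0, 0.102]
[1.9, 0.16, -2.22, 0.0, 0, 0, 0.144]
[1.9, 0.25, -2.76, 0.0, 0, 0, 0.18]
[1.9, 0.35, -3.23, 0.0, 0, 0, 0.211]
[1.9, 0.44, -3.65, 0.0, 0, 0, 0.238]
[1.9, 0.54, -4.02, 0.0, 0, 0, 0.262]
[1.9, 0.64, -4.36, 0.0, 0, 0, 0.286]
[  0.573   0.166   0.13  -62.   ]
```

move_arm --pt "1.9 0.03 -0.38 0 0 0 0.023" --pt "1.9 0.05 -0.76 0 0 0 0.048" --pt "1.9 0.07 -1.18 0 0 0 0.075" --pt "1.9 0.12 -1.66 0 0 0 0.106" --pt "1.9 0.19 -2.21 0 0 0 0.142" --pt "1.9 0.3 -2.84 0 0 0 0.184" --pt "1.9 0.45 -3.57 0 0 0 0.231" --pt "1.9 0.67 -4.38 0 0 0 0.286"

```text
clock: 11.55
tool_pos: [0.5082, -0.0422, 0.1301]
orientation: [180.0, -0.0, 27.5]
force: [1.2, -1.0, -0.7]
opening: 0.0184
```

Run:
```python
from plant import cams,sensors
import pickle
from ov import *
S=cams.snapshot("scene");o=sensors.get_obs();print(o["force"])
offs=[([0,0,.04],(0,255,0))]
ov(S,o["tool_pos"],o["orientation"][2],(110,110),(180,150),4,offs,o["opening"],"pics/s8.png")
```

```text
[-0.40264778  0.66995154  0.01480686]
```

View pics/s8.png

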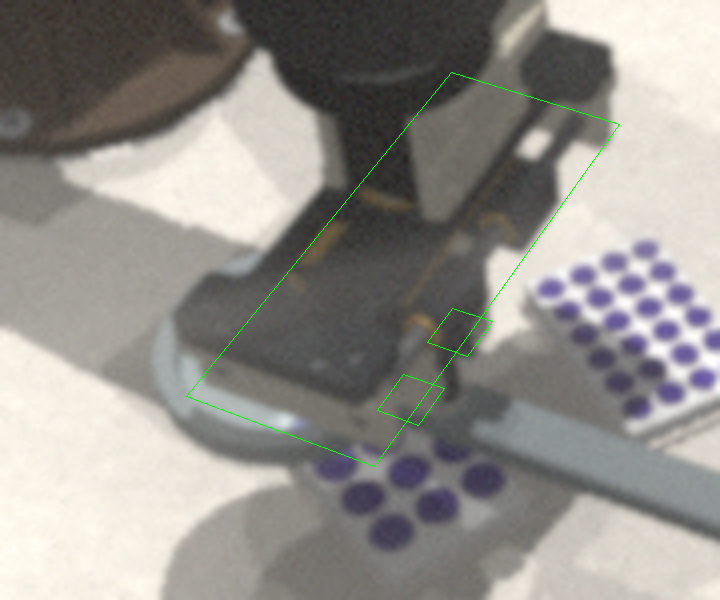

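The magnifier arm is now swinging with the gripper: the lens has moved right in the view and the arm points up-left. I'll continue.

move_arm --pt "1.9 0.03 -0.95 0 0 0 0.061" --pt "1.9 0.14 -1.99 0 0 0 0.129" --pt "1.9 0.33 -3.12 0 0 0 0.203" --pt "1.9 0.63 -4.32 0 0 0 0.283" --pt "1.9 1.05 -5.56 0 0 0 0.368" --pt "1.9 1.61 -6.81 0 0 0 0.456" --pt "1.9 2.29 -8.04 0 0 0 0.547" --pt "1.9 3.09 -9.22 0 0 0 0.639"

```text
clock: 12.6
tool_pos: [0.4926, 0.0535, 0.1302]
orientation: [180.0, -0.0, -9.1]
force: [1.6, -1.3, 0.1]
opening: 0.0193
```

move_arm --pt "1.9 0.07 -1.43 0 0 0 0.092" --pt "1.9 0.27 -2.82 0 0 0 0.183" --pt "1.9 0.58 -4.15 0 0 0 0.272" --pt "1.9 0.99 -5.4 0 0 0 0.356" --pt "1.9 1.47 -6.53 0 0 0 0.436" --pt "1.9 1.99 -7.55 0 0 0 0.51" --pt "1.9 2.54 -8.45 0 0 0 0.578" --pt "1.9 3.08 -9.23 0 0 0 0.639"

```text
clock: 13.6
tool_pos: [0.5371, 0.1396, 0.1299]
orientation: [179.9, 0.0, -45.7]
force: [0.1, -1.7, 0.8]
opening: 0.0188
```

move_arm --pt "1.9 0.02 -0.84 0 0 0 0.054" --pt "1.9 0.08 -1.58 0 0 0 0.102" --pt "1.9 0.16 -2.22 0 0 0 0.144" --pt "1.9 0.25 -2.76 0 0 0 0.18" --pt "1.9 0.35 -3.23 0 0 0 0.211" --pt "1.9 0.44 -3.65 0 0 0 0.238" --pt "1.9 0.54 -4.02 0 0 0 0.262" --pt "1.9 0.64 -4.36 0 0 0 0.286"

```text
clock: 14.6
tool_pos: [0.5732, 0.1657, 0.1298]
orientation: [180.0, 0.0, -62.1]
force: [-3.0, 0.6, 0.8]
opening: 0.0188
```

Run:
```python
from plant import cams,sensors
import pickle,cv2
S=cams.snapshot("scene");T=cams.snapshot("top");pickle.dump((S,T),open("snap9.pkl","wb"))
cv2.imwrite("pics/s9.png",cv2.resize(S["frame"][100:320,150:450,::-1],None,fx=2.5,fy=2.5))
cv2.imwrite("pics/t9.png",T["frame"][:,:,::-1])
```

```text
(no output)
```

View pics/s9.png

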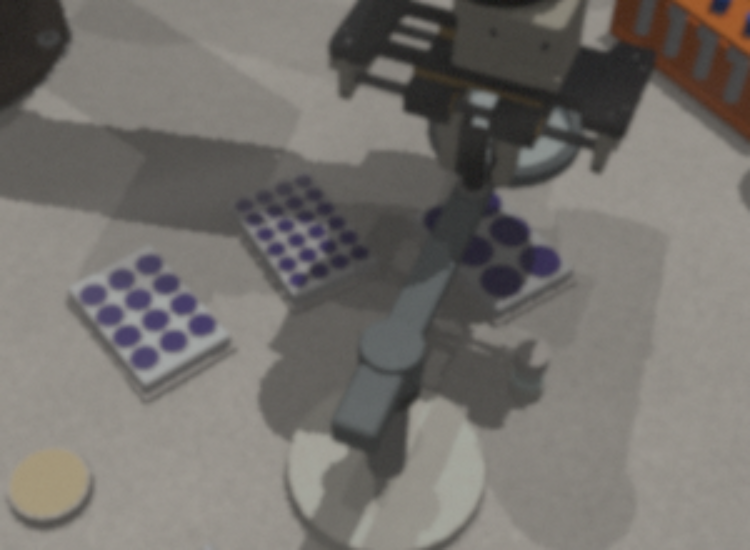

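View pics/t9.png

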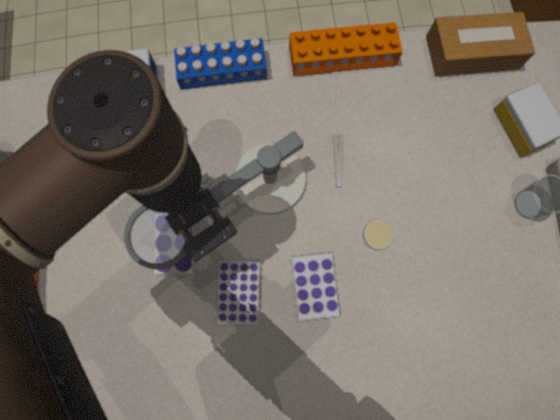

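The lens is now near the plate (top ≈(160,235)). I'll release, lift clear and measure.

move_arm --pt "6.0 0 0 0 0 0 0" --pt "6.0 0 0 0 0 0 0" --pt "6.0 0 0 0 0 0 0" --pt "6.0 0 0 0 0 0 0" --pt "6.0 0 0 -2.0 0 0 0" --pt "6.0 0 0 -5.0 0 0 0" --pt "6.0 0 0 -9.0 0 0 0" --pt "6.0 0 0 -13.0 0 0 0"

```text
clock: 15.7
tool_pos: [0.573, 0.1655, 0.2612]
orientation: [180.0, -0.0, -62.0]
force: [0.8, -0.1, -0.7]
opening: 0.0603
```

Run:
```python
from plan import rows
import numpy as np
# retreat toward robot's right, keep z .26
b=np.array([.573,.166,.26,-62.]);e=np.array([.50,-.15,.28,-62.])
rows(b[:3],-62.,[tuple(b+(e-b)*k/7) for k in range(1,8)],6.0)
```

```text
[6.0, 3.5, 3.04, -0.29, 0, 0, -0.0]
[6.0, 6.99, 6.08, -0.57, 0, 0, -0.0]
[6.0, 10.49, 9.12, -0.86, 0, 0, -0.0]
[6.0, 13.99, 12.16, -1.14, 0, 0, -0.0]
[6.0, 17.48, 15.2, -1.43, 0, 0, -0.0]
[6.0, 20.98, 18.24, -1.71, 0, 0, -0.0]
[6.0, 24.47, 21.28, -2.0, 0, 0, -0.0]
```

move_arm --pt "6.0 3.5 3.04 -0.3 0 0 0" --pt "6.0 7.0 6.08 -0.6 0 0 0" --pt "6.0 10.5 9.12 -0.9 0 0 0" --pt "6.0 14.0 12.16 -1.1 0 0 0" --pt "6.0 17.5 15.2 -1.4 0 0 0" --pt "6.0 21.0 18.24 -1.7 0 0 0" --pt "6.0 24.5 21.3 -2.0 0 0 0" --pt "6.0 24.5 21.3 -2.0 0 0 0"

```text
clock: 16.7
tool_pos: [0.4995, -0.1531, 0.2804]
orientation: [-180.0, -0.0, -62.2]
force: [-0.9, 0.5, -0.6]
opening: 0.0604
```

Run:
```python
from plant import cams
import pickle,cv2
S=cams.snapshot("scene");T=cams.snapshot("top");pickle.dump((S,T),open("snap10.pkl","wb"))
cv2.imwrite("pics/s10.png",cv2.resize(S["frame"][100:250,230:430,::-1],None,fx=4,fy=4,interpolation=2))
cv2.imwrite("pics/t10.png",cv2.resize(T["frame"][130:310,90:310,::-1],None,fx=3.3,fy=3.3,interpolation=2))
```

```text
(no output)
```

View pics/s10.png

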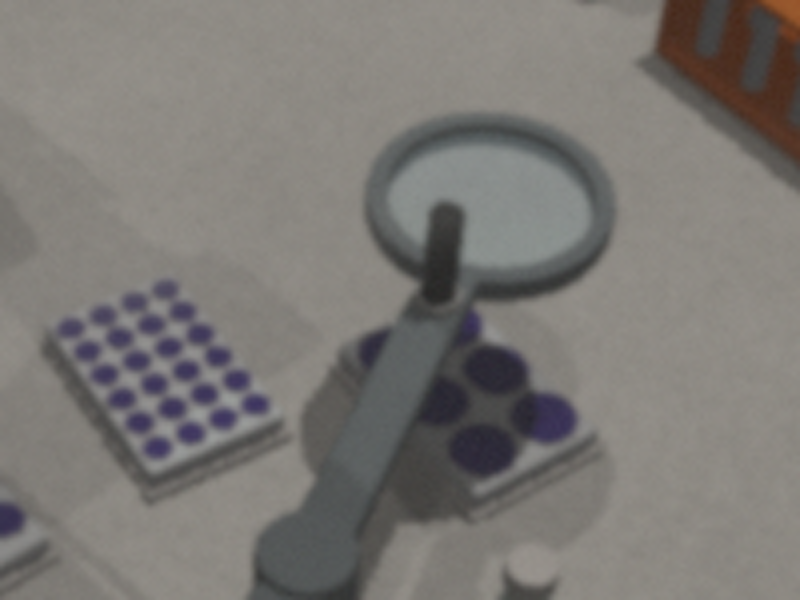

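View pics/t10.png

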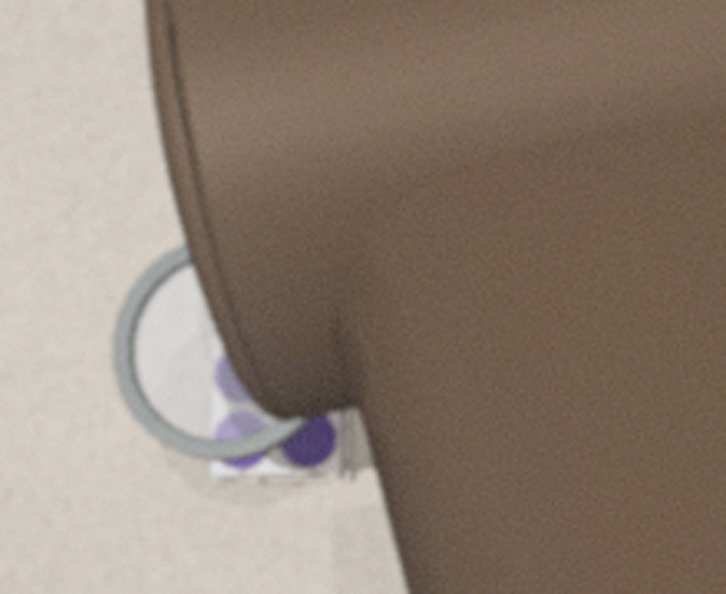

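Run:
```python
import pickle,numpy as np,cv2
from h import *
S,T=pickle.load(open("snap10.pkl","rb"))
p=np.array([(112,345),(130,410),(165,445),(215,460),(270,450),(140,278),(185,245)])/3.3+[90,130]
W=np.array([onz(T,q,.148)[:2] for q in p])
A=np.c_[2*W,np.ones(len(W))];s=np.linalg.lstsq(A,(W**2).sum(1),rcond=None)[0]
print("top circle",s[:2],"r",np.sqrt(s[2]+s[0]**2+s[1]**2))
print("scene glass centre",onz(S,(490/4+230,202/4+100),.145))
s0=pickle.load(open("snap0.pkl","rb"))["scene"]
print("peg top/base scene",onz(S,(447/4+230,208/4+100),.203),onz(S,(440/4+230,298/4+100),.152))
print("expected",.6455+.155*np.cos(np.radians(117.9)),.029+.155*np.sin(np.radians(117.9)))
for n,X in(("now",S),("start",s0)):
    P=np.array([onz(X,c,.018) for a,c in violet(X) if 310<c[0]<385 and 165<c[1]<230 and a>60]);print(n,P[:,:2].round(3).tolist())
```

```text
top circle [0.53498999 0.22961239] r 0.057960341591226844
scene glass centre [0.53824244 0.23222071 0.145     ]
peg top/base scene [0.57147495 0.16806071 0.203     ] [0.57455777 0.16696225 0.152     ]
expected 0.5729708787896111 0.16598367266374744
now [[0.582, 0.25]]
start [[0.501, 0.255], [0.498, 0.216], [0.54, 0.251], [0.537, 0.212], [0.579, 0.248], [0.575, 0.209]]
```

Lens and plate agree within about 4 mm, and the fitted ring radius of 58 mm is right. The plate's right corner is still at scene (379,208), as at the start. The arm is clear, so I'm handing in.

Run:
```python
from plant import job,sensors
o=sensors.get_obs();print(o["clock"],o["force"].round(1),abs(o["qvel"]).max());print(job.close_job())
```

```text
16.8 [ 0.5  0.4 -0.5] 1.5256069895247821
the job is handed in; nothing more can be done
None
```

I swung the magnifier's lens over the six-well plate, released it, backed the robot away and handed the job in at 16.8 s. I moved it by closing the fingers loosely round the grip peg and following its arc about the hinge.

**Lens position:** Measured after release, the lens centre was at (0.535, 0.230) from the top view and (0.538, 0.232) from the scene view. The plate centre, measured at the start, is (0.5385, 0.231), so the lens is about 1 to 4 mm off. The fitted ring radius was 58 mm, as given.

**Plate:** Its visible corner is at the same scene pixel, (379, 208), as at the start, and nothing touched it. My automatic recheck of the wells did not work: the magnifier and its shadow hid them, and only one was found again. That one agreed with the start to within about 4 mm.

**First sweep missed:** The fingers passed just over the peg without touching it. Both cameras showed the gripper about 40 mm higher than the reported TCP height. I lowered it by that much and regrasped with the tool turned half round, to keep joint 6 in range. I don't know what causes the 40 mm difference.

**Robot at the end:** It stands clear of everything, with force readings within noise.

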